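# Put the wet soap cake on the drip rack with the lifter

## Robot

A 6-joint arm with a two-finger parallel gripper is mounted at the origin on the work surface. World frame = base frame: x ahead of the robot, y to its left, z up, the work surface at z = 0. Lengths are in m, angles in rad, forces in N, time in s.
With the tool pointing down it reaches from about 0.375 to 0.9 m from the base axis. Payload 3.1 kg.
Tool frame: the origin (TCP) lies midway between the tips of the shut fingers; the grasp point (between the pads) lies 19 mm behind it; z points along the fingers, y is the line along which they close (so a half turn about z gives the same grasp; the last joint's range is limited). The gripper opens to 85 mm and grips with 20 to 120 N. Pads are 22 mm wide; open, the fingers measure 114 mm over their backs; the gripper's body (76 mm by 85 mm) begins 54 mm behind the grasp point. The pads swing forward as they close: fully open they stand 13 mm farther back than shut.
Start: joints at [0.999, 0.527, 1.433, -0, 1.181, -0.178], TCP at [0.24, 0.577, 0.231] pointing down, gripper open.
Joint ranges: [-3.08, 3.08], [-0.75, 2.2], [0.22, 2.44], [-1.43, 4.57], [0, 2.65], [-2.85, 2.85]. Speed limits (rad/s): [2.79, 2.79, 3.14, 3.14, 3.14, 3.14].

## Interface

Orientations are given as a unit quaternion [x, y, z, w].
In Python, from station import manip gives the robot as it stands.
- The arm moves only by the tool drive_tool, never from a script. Its argument "motion" is a list that holds one entry, the list of rows, each a list of 5 numbers: the finger opening in mm, from 0 to 85.4, then the shift along the tool's x, y, z in units of 30 mm (1.0 is 30 mm), then the turn about the tool's z in units of 8 degrees (1.0 is 8 degrees). In form: [[[fingers, x, y, z, yaw], ...]]. A call has 1 to 10 rows; each row is the pose to reach, as a shift and turn from the pose commanded when the call began, along the tool's axes at that moment; what a row does not reach only later rows make up. A row lasts 1/10 s, in which the tool goes at most 50 mm and 8.59 degrees, less where a joint would pass 70% of its speed; a pose out of reach is approached as far as the arm can. A call with a gripper value outside its range is refused whole. The fingers move at their own pace and stop on an object; "squeeze" is the grip in N (left out, the last holds). Time passes only in rows, so rows that repeat a pose let the fingers close. It gives the time, the measured TCP pose, the force, the opening and the grip force at its end, in the units of the state.
- manip.sense(): the state, without advancing time (a new reading comes with each control period).
- manip.snapshot(name): name is "side" or "top"; returns the picture (400x640x3 uint8, red, green, blue); there is no depth.
- manip.camera_model(name): a dict with "fov_y" (degrees; the focal length in pixels is half the picture's height over the tangent of half this angle, whatever the lens; pixels are square), "cx", "cy" (the principal point, pixels), "origin" and "orientation" of the camera in the world. Camera axes: x right, y up, looking along -z (the intrinsics and any distortion apply to the point x, -y, -z); pixel columns grow to the right and rows downward; lengths in m; the calibration is good to about 2 mm. A picture is of the moment at which its call begins. camera_model takes no time and is no camera call.
- manip.sign_off(): hands the job in; it is judged then, once.
The state is a dict: "t": time; "q": joint angles; "qd": joint speeds; "tau": joint torques, N m; "tcp_pos": TCP position; "tool_rot": TCP orientation; "force": force on the tool from outside, world axes, zero at the start; "ft_torque": the same for the moment, N m; "finger_gap": opening from 0.0 (shut) to 1.0 (fully open); "gripper_force": force on a finger pad.
Only numpy, scipy, OpenCV 4.12 (cv2) and the standard library are available. Lean on these libraries where they do the work, as an engineer would, in place of code of your own. Each camera call takes 0.05 s, during which the arm holds its last target. There are 200 camera calls.

## Task

On the laundry counter, use the red-handled lifter to slide under the green soap cake (push against the bay's back stop), bring it out from below the wire shelf and lay it gently, flat and centred, across the two rails of the drip rack. Then stand the lifter back in the middle of its black mat and let go. Touch the wet cake only with the lifter, keep the robot off the bay and its wire shelf, and leave the bottle, tin and brush alone.

Things in the scene. Friction and masses are not known exactly. Their poses are not given: they have to be found in the camera images.
- lifter: Hand lifter (spatula), 170 g, loose, standing by itself on the mat, blade flat. Steel blade 85 mm long (x), 48 mm wide (y), 3 mm thick, the front 30 mm thinning to 1.8 mm. Origin: middle of the blade's underside; x points to the tip, z up. From the blade's rear edge (x = -42.5 mm) the handle rises towards -x and up at 50 degrees from the blade's plane: a 16 mm wide steel neck, then the red grip.
- lifter_grip (a point): Point on the handle's axis, 95 mm along it from the blade's rear edge: 104 mm behind the lifter's origin, 76 mm above the blade's underside. The red grip is 22 mm wide (y), flat sided, 16 mm thick, from 30 to 130 mm along the handle; it can be gripped across its width with the fingers pointing down along the handle, i.e. leaning 40 degrees from vertical.
- lifter_tip (a point): Middle of the blade's front edge, on the underside: 42.5 mm ahead (+x) of the lifter's origin.
- mat: Black rubber mat, fixed, 150 x 110 x 3 mm. Origin: centre of its underside, on the counter (top at z = 3 mm); x along its length. The lifter stands on it with its tip towards the robot and its handle rising away from the robot.
- cake: Green round cake of laundry soap, 120 to 195 g, loose, lying flat on the counter: 110 mm diameter, 15 mm thick. Its lower edge is bevelled: flat underside of radius 43 mm, rising to 4.5 mm height at the rim (radius 55 mm), so a thin blade gets under it. Origin: centre of its underside; z up.
- bay: Fixed soap bay, no floor of its own, its open front away from the robot. Origin on the counter; x points from the open front to the back stop. White back stop: face at x = 60 mm, 170 mm wide, 45 mm high; the cake lies on the counter up to 17 mm short of it. Above hangs a wire shelf, carried by two posts at x = 76, y = +-75 mm behind the stop; the front and sides are open.
- bay_front (a point): Middle of the wire shelf's front rod, 82 mm in front (-x) of the bay's origin, 140 mm up. The shelf's dark rods are 8 mm thick with axes at 140 mm; it is 150 mm wide and runs from here to x = 76 mm, with cross rods also at x = -12 and 55 mm and two clothes pegs standing on the last, to 177 mm.
- rack: Fixed drip rack. Origin: centre of its underside, on the counter. Blue base 160 (x) x 130 x 10 mm with two white rails along x, 140 mm long, 12 mm wide, tops at 50 mm, axes at y = +-36 mm (60 mm clear between them), on feet under the rails only. Between the rails all is open down to the base and at both ends, so the blade can sink between them and leave along -x.
- detergent: White detergent bottle with an orange label, 72 mm diameter, 190 mm high, loose. Origin: centre of its underside. Leave alone.
- tin: Tin with a yellow label, 70 mm diameter, 100 mm high, loose. Origin: centre of its underside. Leave alone.
- brush: Wooden brush 200 mm long, lying beside the work. Origin: middle of its underside; x along it. Leave alone.

How it is judged:
On the way, in this order (a step that is already met when the one before it is completed fails the run):
1. the lifter is picked up from its mat by the gripper (z of lifter in the frame of mat above 0.015 m and contact force between the fingers and lifter above 1 N), for 0.1 s.
2. the cake is lifted clear of the counter on the lifter's blade (height (world z) of cake above 0.012 m and angle between cake's own z axis and vertical below 0.25 rad and contact force between cake and lifter above 0.4 N and contact force between the fingers and lifter above 1 N), for 0.2 s.
3. the cake rests flat on the rack's rails, free of the lifter (contact force between cake and rack above 0.4 N and contact force between cake and lifter below 0.05 N and horizontal distance between cake and rack below 0.02 m and angle between cake's own z axis and vertical below 0.08 rad), for 0.2 s.
At the end, for the whole second after the job is handed in: The cake lies still and flat (within 4.5 degrees) on both rails of the rack, its centre within 20 mm of the rack's centre, underside within 4 mm of rail height; the lifter stands still on its mat, blade flat (within 4.5 degrees), the blade's middle within 35 mm of the mat's centre (horizontal distance between cake and rack below 0.02 m and z of cake in the frame of rack between 0.046 and 0.054 m and angle between each of cake, lifter's own z axis and vertical below 0.08 rad and linear speed of each of cake, lifter below 0.02 m/s and horizontal distance between lifter and mat below 0.035 m and z of lifter in the frame of mat below 0.007 m); the robot touches nothing.
It fails at once if the robot or its fingers touch the cake (contact force between any of the arm, the fingers and cake above 0.5 N).
It fails at once if the robot bumps the bay or its wire shelf (contact force between any of the arm, the fingers and bay above 2 N).
It fails at once if the cake is dropped or pressed hard on the rack (contact force between cake and rack above 15 N).
It fails at once if the cake is tipped over (angle between cake's own z axis and vertical above 0.7 rad).
It fails at once if the bottle, tin or brush is disturbed (distance of any of detergent, tin, brush from where it was at the start of the episode above 0.02 m).
It also fails if it takes over 64 s, if anything falls off the work surface, if the arm or the gripper's body presses on something with over 40 N, if the wrist force passes 120 N, or if a joint passes its speed limit or range.

## Working session

There is one attempt and no reset: what is moved stays moved. The work goes in short steps, Python scripts to look and compute and a tool call to move; the robot and the scene stay as the last step left them, time stands still between calls to the robot, and variables do not carry over. Pictures are saved under pics/ and viewed, at most 10 in all, crops included, and the job is handed in when it is done.

Besides the shell and the picture viewer there is one more tool, called after "Request:" by a JSON object that holds its "api" and its "payload", one argument or row to a line. drive_tool: Moves the arm, as the interface text tells. Its arguments: {"type":"object","properties":{"motion":{"type":"array","items":{"type":"array","items":{"type":"array","items":{"type":"number"}}}},"squeeze":{"type":"number"}},"required":["motion"]}

```bash
ls; mkdir -p pics; python3 - <<'E'
from station import manip
import cv2
for n in("side","top"):
    c=manip.camera_model(n);print(n,c)
    cv2.imwrite(f"pics/{n}0.png",cv2.cvtColor(manip.snapshot(n),cv2.COLOR_RGB2BGR))
print(manip.sense())
E
```

```text
pics
side {'fov_y': 43.761037991506406, 'cx': 321.15762684061633, 'cy': 196.07435744448674, 'origin': array([ 0.22194604, -1.0261766 ,  1.29522673]), 'orientation': array([ 0.35478163, -0.04481306, -0.1058245 ,  0.92785934])}
top {'fov_y': 44.64308607830519, 'cx': 318.4010436335561, 'cy': 208.30572342847404, 'origin': array([ 0.34206991, -0.00717475,  1.64185313]), 'orientation': array([ 0.03112968, -0.02906961, -0.69628939,  0.71649632])}
{'t': 0.1, 'q': array([ 9.98527022e-01,  5.28406674e-01,  1.43379135e+00, -2.52531224e-05,
        1.18140434e+00, -1.78493967e-01]), 'qd': array([ 0.00061114, -0.00341715, -0.00182346,  0.00129643, -0.00037589,
        0.00139352]), 'tau': array([-3.48156809e-04, -4.43303490e+01, -1.78585285e+01, -2.04801108e-04,
        3.83257153e-03,  9.51451984e-08]), 'tcp_pos': array([0.23941336, 0.57661672, 0.23040545]), 'tool_rot': array([ 1.95613271e-01,  9.80680600e-01, -9.39164732e-04, -3.57543783e-04]), 'force': array([-0.17728504, -0.79664415, -0.36979655]), 'ft_torque': array([ 0.06845105, -0.02260874,  0.01437316]), 'gripper_force': 0.0, 'finger_gap': 1.0012544753410904}
```

View pics/side0.png

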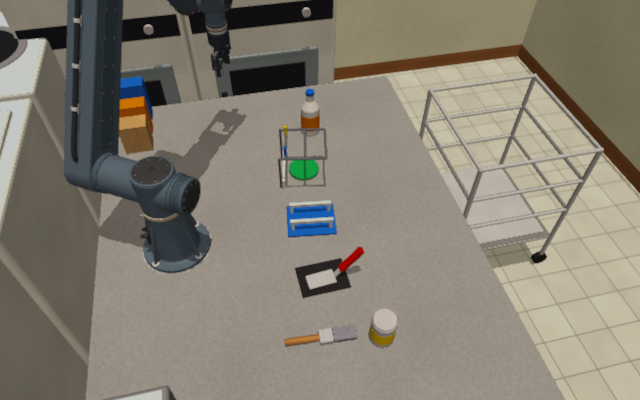

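View pics/top0.png

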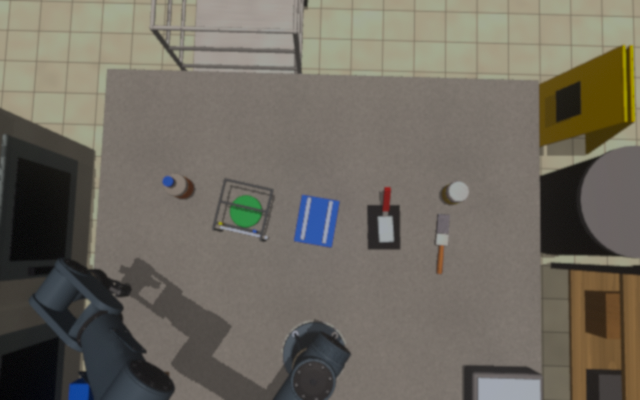

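```bash
python3 - <<'E'
import cv2
t=cv2.imread("pics/top0.png");s=cv2.imread("pics/side0.png")
cv2.imwrite("pics/t1.png",cv2.resize(t[170:260,205:405],None,fx=4,fy=4,interpolation=cv2.INTER_CUBIC))
cv2.imwrite("pics/s1.png",cv2.resize(s[115:303,265:385],None,fx=3,fy=3,interpolation=cv2.INTER_CUBIC))
E
```

```text
(no output)
```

View pics/t1.png

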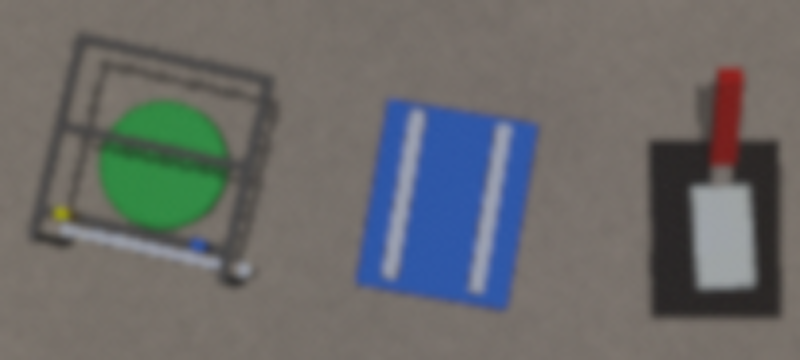

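View pics/s1.png

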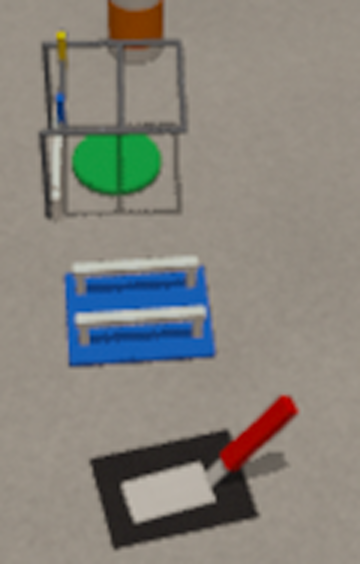

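Top crop (4x): mat corners about (651,141)–(780,316), blade (689,186)–(757,287), rack base (389,100),(540,124),(507,310),(357,286), cake centre (164,165), shelf front rod (82,38)–(272,77). The side crop (3x) shows the same items; the path at the front (away from the robot) is free.

```bash
cat > h.py <<'E'
import numpy as np
from scipy.spatial.transform import Rotation as R
from scipy.optimize import least_squares
from station import manip
C={n:manip.camera_model(n) for n in("side","top")}
def proj(n,P):
    c=C[n];f=200/np.tan(np.radians(c["fov_y"])/2)
    p=R.from_quat(c["orientation"]).inv().apply(np.atleast_2d(P)-c["origin"])
    return np.c_[c["cx"]+f*p[:,0]/-p[:,2],c["cy"]+f*p[:,1]/p[:,2]]
def fit(model,obs,x0,freez=True):
    # obs: {cam: (list idx, pixels)} ; pose x,y,z,yaw
    def world(v): return R.from_euler("z",v[3]).apply(model)+[v[0],v[1],v[2]]
    def res(v):
        v=np.r_[v[:2],v[2] if freez else 0,v[3]];W=world(v)
        return np.concatenate([(proj(n,W[i])-p).ravel() for n,(i,p) in obs.items()])
    s=least_squares(res,x0);return s.x,np.sqrt(np.mean(s.fun**2)),s.fun
def T(l):return (np.array(l)+.5)/4-.5+[205,170]
def S(l):return (np.array(l)+.5)/3-.5+[265,115]
E
cat > m.py <<'E'
from h import *
np.set_printoptions(precision=4,suppress=True)
def do(name,m,t,s,x0):
    m=np.array(m,float)
    o={}
    if t:o["top"]=(list(t),T(list(t.values())))
    if s:o["side"]=(list(s),S(list(s.values())))
    a,e,r=fit(m,o,x0,True);b,e2,_=fit(m,o,x0,False)
    print(name,"free",a,round(e,2),"| z=0",b[[0,1,3]],np.degrees(b[3]).round(1),round(e2,2))
q=np.pi
# mat yaw~0 ; far edge is top of image (+x)
h,w=.075,.055
do("mat",[[h,w,.003],[h,-w,.003],[-h,-w,.003],[-h,w,.003]],
 {0:(651,141),1:(780,141),2:(780,316),3:(652,317)},{3:(91,460),0:(228,431),1:(258,516),2:(115,548)},[.5,-.2,0,0])
# lifter: x tip towards robot (yaw~pi). blade top z .003; rear-left(y+) etc
h,w=.0425,.024
do("lifter",[[-h,-w,.003],[-h,w,.003],[h,w,.0025],[h,-w,.0025]],
 {0:(689,186),1:(751,184),2:(757,287),3:(697,291)},{3:(122,488),0:(207,463),1:(216,501),2:(135,524)},[.5,-.2,0,q])
# rack -x away from robot (yaw~pi)
h,w=.08,.065
do("rack",[[-h,-w,.01],[-h,w,.01],[h,w,.01],[h,-w,.01],[-.07,-.036,.05],[-.07,.036,.05],[.07,.036,.05],[.07,-.036,.05]],
 {0:(389,100),1:(540,124),2:(507,310),3:(357,286),4:(417,110),5:(505,123),6:(476,293),7:(389,280)},
 {3:(66,275),0:(206,266),1:(215,354),2:(69,364)},[.5,0,0,q])
do("bay",[[-.082,-.071,.14],[-.082,.071,.14],[-.012,-.071,.14],[-.012,.071,.14]],
 {0:(82,40),1:(271,78),2:(67,127),3:(240,164)},{0:(181,44),1:(185,130),2:(120,44),3:(122,130)},[.5,.2,0,q])
do("cake",[[0,0,.015]],{0:(164.5,165)},{0:(117,161)},[.5,.2,0,0])
do("stop",[[.06,-.085,.045],[.06,.085,.045]],{0:(60,223),1:(250,264)},None,[.5,.2,0,q])
E
python3 m.py
```

```text
mat free [ 0.4257 -0.2214 -0.0033  0.0254] 0.43 | z=0 [ 0.4254 -0.2221  0.0255] 1.5 0.5
lifter free [ 0.4197 -0.2284 -0.0013  3.219 ] 0.63 | z=0 [ 0.4196 -0.2287  3.219 ] 184.4 0.64
rack free [ 0.4396  0.0047 -0.0045  3.0003] 0.34 | z=0 [0.4392 0.0039 3.0003] 171.9 0.46
bay free [ 0.4584  0.2343 -0.0017  2.9502] 0.66 | z=0 [0.4582 0.2336 2.9502] 169.0 0.68
cake free [ 0.4653  0.244  -0.0082  0.    ] 0.13 | z=0 [0.4645 0.2407 0.    ] 0.0 0.58
stop free [ 0.4609  0.2484 -0.1023  2.9584] 0.0 | z=0 [0.4573 0.2323 2.9576] 169.5 1.1
```

```bash
cat >> m.py <<'E'
print()
c,s=np.cos(np.radians(50)),np.sin(np.radians(50))
hd=lambda a:[-.0425-a*c,0,a*s]
h,w=.0425,.024
do("lifter2",[[-h,-w,.003],[-h,w,.003],[h,w,.0025],[h,-w,.0025],hd(.03),hd(.13)],
 {0:(689,186),1:(751,184),2:(757,287),3:(697,291),4:(724,164),5:(731,72)},{3:(122,488),0:(207,463),1:(216,501),2:(135,524),4:(226,466),5:(289,404)},[.5,-.2,0,np.pi])
do("handle",[hd(.03),hd(.13)],{0:(724,164),1:(731,72)},{0:(226,466),1:(289,404)},[.5,-.2,0,np.pi])
import cv2
for n in("top","side"):
    im=cv2.cvtColor(cv2.imread(f"pics/{n}0.png"),cv2.COLOR_BGR2HSV)
    for nm,a,b in(("green",(50,120,60),(75,255,255)),):
        k=cv2.inRange(im,a,b);k=cv2.morphologyEx(k,cv2.MORPH_CLOSE,np.ones((7,7)))
        N,l,st,ce=cv2.connectedComponentsWithStats(k)
        j=1+np.argmax(st[1:,4]);print(n,nm,st[j],ce[j])
E
python3 m.py|sed -n '/^$/,$p'
```

```text
lifter2 free [ 0.4191 -0.2287  0.0003  3.2289] 0.62 | z=0 [ 0.4191 -0.2286  3.2289] 185.0 0.62
handle free [ 0.4177 -0.2309  0.0035  3.246 ] 0.35 | z=0 [ 0.4182 -0.2301  3.2457] 186.0 0.46
top green [231 196  30  31 749] [245.5928 211.0053]
side green [289 160  29  20 483] [303.2464 168.8489]
```

```bash
cat >> h.py <<'E'
def go(xyz,yaw_deg):
    "shift in tool units + turn units to bring TCP to xyz with tool x at world yaw"
    s=manip.sense();r=R.from_quat(s["tool_rot"]);
    d=r.inv().apply(np.array(xyz)-s["tcp_pos"])/.03
    x=r.apply([1,0,0]);cur=np.degrees(np.arctan2(x[1],x[0]))
    print("tcp",s["tcp_pos"].round(4),"yaw",round(cur%360,2),"t",s["t"].round(2),"shift",d.round(3),"turn",round((-(yaw_deg-cur)+180)%360/8-22.5,3),
          "F",s["force"].round(1),"gap",round(float(s["finger_gap"]),3),"tilt",r.apply([0,0,1]).round(4)[:2])
E
python3 - <<'E'
from h import *
yl=np.radians(185.2);p=np.array([.4188,-.229])-.1148*np.array([np.cos(yl),np.sin(yl)]);print(p)
go([*p,.28],185.2)
E
```

```text
[ 0.53312753 -0.21859538]Traceback (most recent call last):
  File "<stdin>", line 3, in <module>
  File "h.py", line 24, in go
    print("tcp",s["tcp_pos"].round(4),"yaw",round(cur%360,2),"t",s["t"].round(2),"shift",d.round(3),"turn",round((-(yaw_deg-cur)+180)%360/8-22.5,3),
                                                                 ^^^^^^^^^^^^
AttributeError: 'float' object has no attribute 'round'
```

```bash
sed -i 's/s\["t"\].round(2)/s["t"]/' h.py; python3 - <<'E'
from h import *
go([.533,-.2186,.28],185.2)
E
```

```text
tcp [0.2394 0.5766 0.2304] yaw 157.44 t 0.1 shift [-19.207 -20.727  -1.618] turn -3.47 F [-0.2 -0.8 -0.4] gap 1.001 tilt [-0.0011 -0.0017]
```

Request:
{"api": "drive_tool", "payload": {
  "motion": [
    [[85, 0, 0, -1, 0], [85, -0.7, -0.8, -1.6, 0], [85, -1.8, -1.9, -1.6, 0], [85, -2.9, -3.1, -1.6, -0.5], [85, -4, -4.3, -1.6, -1], [85, -5.1, -5.5, -1.6, -1.5], [85, -6.2, -6.7, -1.6, -2], [85, -7.3, -7.9, -1.6, -2.5], [85, -8.4, -9.1, -1.6, -3], [85, -9.5, -10.3, -1.6, -3.45]]
  ]
}}

```text
t: 1.1
tcp_pos: [0.3844, 0.1806, 0.2792]
tool_rot: [-0.045, 0.999, -0.0, -0.0]
force: [1.0, -0.1, -0.3]
finger_gap: 0.994
gripper_force: 0.0
```

```bash
python3 - <<'E'
from h import *
go([.533,-.2186,.16],185.2)
E
```

```text
tcp [0.3844 0.1806 0.2792] yaw 185.21 t 1.1 shift [ -3.726 -13.702   3.973] turn 0.001 F [ 1.  -0.1 -0.3] gap 0.994 tilt [-0.0002 -0.    ]
```

Request:
{"api": "drive_tool", "payload": {
  "motion": [
    [[85, -0.4, -1.4, 0, 0], [85, -0.8, -2.9, 0, 0], [85, -1.2, -4.4, 0, 0], [85, -1.6, -5.9, 0, 0], [85, -2.0, -7.4, 0, 0], [85, -2.4, -8.9, 0, 0], [85, -2.8, -10.4, 0, 0], [85, -3.2, -11.9, 0.8, 0], [85, -3.6, -13.1, 2, 0], [85, -3.73, -13.7, 3, 0]]
  ]
}}

```text
t: 2.1
tcp_pos: [0.5334, -0.2206, 0.1883]
tool_rot: [-0.043, 0.999, -0.001, 0.001]
force: [0.2, -0.1, 0.2]
finger_gap: 0.995
gripper_force: 0.0
```

```bash
python3 - <<'E'
from h import *
go([.533,-.2186,.073],185.2)
import cv2
for n in("side","top"): cv2.imwrite(f"pics/{n}1.png",cv2.cvtColor(manip.snapshot(n),cv2.COLOR_RGB2BGR))
a=cv2.imread("pics/side1.png")[190:310,290:410];b=cv2.imread("pics/top1.png")[150:270,340:440]
cv2.imwrite("pics/c1.png",np.hstack([cv2.resize(i,None,fx=3.5,fy=3.5,interpolation=cv2.INTER_CUBIC) for i in(a,b)]))
E
```

```text
tcp [ 0.5334 -0.2206  0.1883] yaw 184.92 t 2.1 shift [0.015 0.077 3.844] turn -0.035 F [ 0.2 -0.1  0.2] gap 0.995 tilt [ 0.0026 -0.0021]
```

View pics/c1.png

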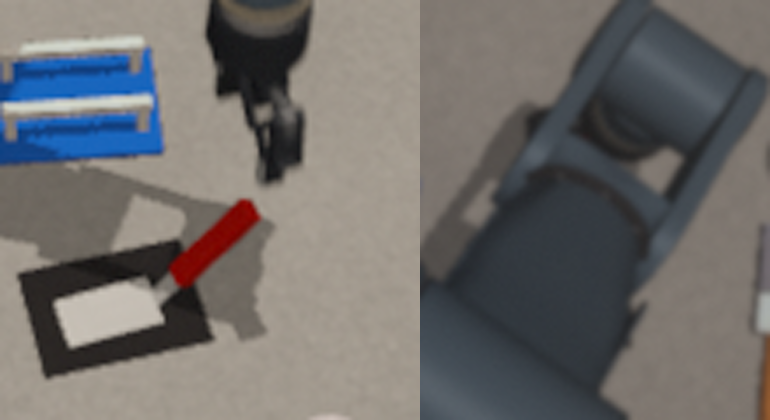

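The fingers (side crop ≈ (270,180)) hang over the red grip's end (≈(250,210)), straddling it. Descend and close.

Request:
{"api": "drive_tool", "payload": {
  "motion": [
    [[85, 0, 0.07, 0.7, 0], [85, 0, 0.07, 1.5, 0], [85, 0, 0.07, 2.3, 0], [85, 0, 0.07, 3.0, 0], [85, 0, 0.07, 3.5, 0], [85, 0, 0.07, 3.8, 0], [85, 0, 0.07, 3.84, 0], [60, 0, 0.07, 3.84, 0], [50, 0, 0.07, 3.84, 0], [40, 0, 0.07, 3.84, 0]]
  ],
  "squeeze": 25
}}

```text
t: 3.2
tcp_pos: [0.5323, -0.2153, 0.0751]
tool_rot: [-0.044, 0.999, -0.001, 0.001]
force: [-0.7, 0.1, 0.3]
finger_gap: 0.511
gripper_force: 0.0
```

Request:
{"api": "drive_tool", "payload": {
  "motion": [
    [[32, 0, 0, 0, 0], [26, 0, 0, 0, 0], [20, 0, 0, 0, 0], [10, 0, 0, 0, 0], [0, 0, 0, 0, 0], [0, 0, 0, 0, 0]]
  ]
}}

```text
t: 3.8
tcp_pos: [0.5322, -0.2153, 0.0744]
tool_rot: [-0.044, 0.999, -0.0, 0.0]
force: [1.2, -1.1, 2.4]
finger_gap: 0.254
gripper_force: 25.1
```

Request:
{"api": "drive_tool", "payload": {
  "motion": [
    [[0, 0, 0, 0, 0], [0, 0, 0, 0, 0], [0, 0, 0, 0, 0]]
  ],
  "squeeze": 110
}}

```text
t: 4.1
tcp_pos: [0.5323, -0.2154, 0.0745]
tool_rot: [-0.044, 0.999, -0.0, 0.001]
force: [2.3, -0.2, 5.3]
finger_gap: 0.239
gripper_force: 107.3
```

```bash
python3 - <<'E'
from h import *
go([.533,-.2186,.073],185.2);print(manip.sense()["gripper_force"],manip.sense()["ft_torque"])
import cv2
cv2.imwrite("pics/side2.png",cv2.cvtColor(manip.snapshot("side"),cv2.COLOR_RGB2BGR))
a=cv2.imread("pics/side2.png")[190:310,290:410]
cv2.imwrite("pics/c2.png",cv2.resize(a,None,fx=4,fy=4,interpolation=cv2.INTER_CUBIC))
E
```

```text
tcp [ 0.5323 -0.2154  0.0745] yaw 185.05 t 4.1 shift [-0.013 -0.109  0.051] turn -0.019 F [ 2.3 -0.2  5.3] gap 0.239 tilt [ 0.0013 -0.0009]
107.27198123931885 [-0.23450716  0.05979696  0.00831178]
```

View pics/c2.png

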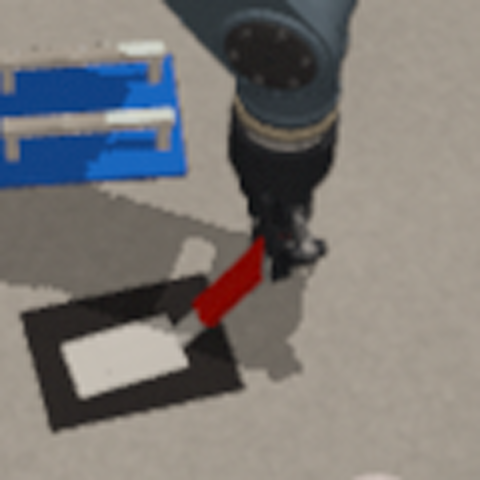

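Grip is on the red handle near its end, at (270,250) in the crop, blade still flat on the mat. Lift gently.

Request:
{"api": "drive_tool", "payload": {
  "motion": [
    [[0, 0, 0, -0.1, 0], [0, 0, 0, -0.3, 0], [0, 0, 0, -0.6, 0], [0, 0, 0, -1, 0], [0, 0, 0, -1.6, 0], [0, 0, 0, -2.2, 0], [0, 0, 0, -2.7, 0], [0, 0, 0, -3, 0]]
  ]
}}

```text
t: 4.95
tcp_pos: [0.5323, -0.2153, 0.1662]
tool_rot: [-0.044, 0.999, -0.001, 0.001]
force: [-0.1, -0.3, -1.7]
finger_gap: 0.238
gripper_force: 107.5
```

```bash
python3 - <<'E'
from h import *
def ray(px,z):
    return least_squares(lambda v:(proj("top",[v[0],v[1],z])-px).ravel(),[.45,.2]).x
for z in(.012,.015,.018):print(z,ray([245.6,210.9],z))
print("bottle",ray([169,182],.19),ray([455.5,191],.1))
go([.687,.198,.165],169.1);print(manip.sense()["ft_torque"])
E
```

```text
0.012 [0.46541279 0.24364457]
0.015 [0.46518576 0.24318289]
0.018 [0.46495873 0.24272122]
bottle [0.53247148 0.45013935] [ 0.54136589 -0.43566521]
tcp [ 0.5323 -0.2153  0.1662] yaw 185.04 t 4.95 shift [-6.347 13.271  0.033] turn 1.992 F [-0.1 -0.3 -1.7] gap 0.238 tilt [ 0.0022 -0.0014]
[-0.04561617 -0.17734546 -0.01447989]
```

Request:
{"api": "drive_tool", "payload": {
  "motion": [
    [[0, -0.4, 0.3, 0, 0], [0, -1.2, 1.0, 0, 0], [0, -2.2, 2.0, 0, 0.2], [0, -3.2, 3.1, 0, 0.4], [0, -4.2, 4.3, 0, 0.6], [0, -5.2, 5.5, 0, 0.8], [0, -6, 6.8, 0, 1], [0, -6.7, 8.1, 0, 1.2], [0, -7.2, 9.4, 0, 1.5], [0, -7.4, 10.5, 0, 1.8]]
  ]
}}

```text
t: 5.95
tcp_pos: [0.7259, 0.1221, 0.1626]
tool_rot: [0.082, 0.997, 0.0, -0.0]
force: [-0.5, -0.4, -1.7]
finger_gap: 0.237
gripper_force: 107.7
```

```bash
python3 - <<'E'
from h import *
go([.718,.1933,.100],169.1)
E
```

```text
tcp [0.7259 0.1221 0.1626] yaw 170.63 t 5.95 shift [0.647 2.296 2.089] turn 0.191 F [-0.5 -0.4 -1.7] gap 0.237 tilt [-0.0004  0.0008]
```

Request:
{"api": "drive_tool", "payload": {
  "motion": [
    [[0, 0.1, 0.6, 0.2, 0.05], [0, 0.3, 1.2, 0.6, 0.1], [0, 0.5, 1.8, 1.1, 0.15], [0, 0.6, 2.2, 1.6, 0.19], [0, 0.65, 2.3, 2, 0.19], [0, 0.65, 2.3, 2.1, 0.19], [0, 0.65, 2.3, 2.1, 0.19]]
  ]
}}

```text
t: 6.65
tcp_pos: [0.7169, 0.1887, 0.0999]
tool_rot: [0.095, 0.995, -0.0, -0.001]
force: [-0.5, 0.6, -1.3]
finger_gap: 0.235
gripper_force: 107.7
```

```bash
python3 - <<'E'
from h import *
go([.688,.199,.072],169.1)
import cv2
cv2.imwrite("pics/side3.png",cv2.cvtColor(manip.snapshot("side"),cv2.COLOR_RGB2BGR))
cv2.imwrite("pics/top3.png",cv2.cvtColor(manip.snapshot("top"),cv2.COLOR_RGB2BGR))
a=cv2.imread("pics/side3.png")[80:220,260:400];b=cv2.imread("pics/top3.png")[120:260,190:320]
cv2.imwrite("pics/c3.png",cv2.resize(np.hstack([a,b]),None,fx=2.9,fy=2.9,interpolation=cv2.INTER_CUBIC))
E
```

```text
tcp [0.7169 0.1887 0.0999] yaw 169.09 t 6.65 shift [1.011 0.156 0.932] turn -0.002 F [-0.5  0.6 -1.3] gap 0.235 tilt [-0.0017 -0.0007]
```

View pics/c3.png

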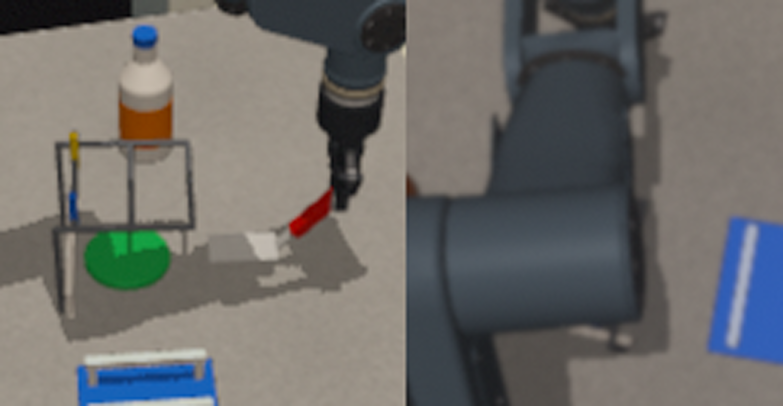

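```bash
python3 - <<'E'
from h import *
s=manip.sense();r=R.from_quat(s["tool_rot"]);x=r.apply([1,0,0]);y=r.apply([0,1,0]);o=s["tcp_pos"]+.1148*x-[0,0,.0715]
y=-y
P=[o+a*x+b*y+[0,0,.003] for a,b in((.0425,.024),(.0425,-.024),(-.0425,-.024),(-.0425,.024))]
print(((proj("side",P)-[260,80]+.5)*2.9-.5).round(0).tolist())
go([.688,.199,.0713],169.1)
E
```

```text
[[210.0, 258.0], [208.0, 231.0], [276.0, 229.0], [279.0, 256.0]]
tcp [0.7181 0.1884 0.1017] yaw 169.05 t 6.75 shift [1.054 0.156 1.012] turn -0.007 F [-0.7 -0.3 -1.1] gap 0.237 tilt [ 0.0013 -0.0002]
```

Request:
{"api": "drive_tool", "payload": {
  "motion": [
    [[0, 0.2, 0.03, 0.1, 0], [0, 0.5, 0.08, 0.3, 0], [0, 0.8, 0.13, 0.5, 0], [0, 1, 0.16, 0.7, 0], [0, 1, 0.16, 0.85, 0], [0, 1, 0.16, 0.92, 0], [0, 1, 0.16, 0.95, 0], [0, 1, 0.16, 0.95, 0]]
  ]
}}

```text
t: 7.55
tcp_pos: [0.6891, 0.1997, 0.0725]
tool_rot: [0.095, 0.995, 0.0, 0.0]
force: [0.1, 0.6, -2.8]
finger_gap: 0.238
gripper_force: 107.7
```

```bash
python3 - <<'E'
from h import *
go([.688,.199,.0713],169.1)
E
```

```text
tcp [0.6891 0.1997 0.0725] yaw 169.11 t 7.55 shift [ 0.033 -0.031  0.041] turn 0.001 F [ 0.1  0.6 -2.8] gap 0.238 tilt [ 0.0005 -0.    ]
```

Request:
{"api": "drive_tool", "payload": {
  "motion": [
    [[0, 0, 0, 0.03, 0], [0, 0, 0, 0.03, 0]]
  ]
}}

```text
t: 7.75
tcp_pos: [0.6893, 0.1998, 0.0722]
tool_rot: [0.095, 0.995, 0.0, 0.001]
force: [0.5, 0.8, -0.7]
finger_gap: 0.235
gripper_force: 107.8
```

Request:
{"api": "drive_tool", "payload": {
  "motion": [
    [[0, 0, 0, 0.03, 0], [0, 0, 0, 0.03, 0]]
  ]
}}

```text
t: 7.95
tcp_pos: [0.6895, 0.1998, 0.0718]
tool_rot: [0.095, 0.995, 0.0, 0.001]
force: [1.2, -0.1, 2.5]
finger_gap: 0.239
gripper_force: 108.3
```

Request:
{"api": "drive_tool", "payload": {
  "motion": [
    [[0, 0, 0, 0.03, 0], [0, 0, 0, 0.03, 0]]
  ]
}}

```text
t: 8.15
tcp_pos: [0.6898, 0.1998, 0.0716]
tool_rot: [0.095, 0.995, 0.0, 0.001]
force: [0.2, -0.0, 5.8]
finger_gap: 0.237
gripper_force: 108.8
```

Request:
{"api": "drive_tool", "payload": {
  "motion": [
    [[0, 0.15, 0, 0, 0], [0, 0.4, -0.01, 0, 0], [0, 0.65, -0.02, 0, 0], [0, 0.9, -0.03, 0, 0], [0, 1.1, -0.03, 0, 0], [0, 1.3, -0.03, 0, 0], [0, 1.5, -0.03, 0, 0]]
  ]
}}

```text
t: 8.85
tcp_pos: [0.6478, 0.2075, 0.0722]
tool_rot: [0.095, 0.995, 0.001, 0.004]
force: [3.5, -0.3, 4.5]
finger_gap: 0.238
gripper_force: 108.5
```

Request:
{"api": "drive_tool", "payload": {
  "motion": [
    [[0, 0.2, 0, 0, 0], [0, 0.4, 0, 0, 0], [0, 0.6, 0, 0, 0], [0, 0.75, 0, 0, 0], [0, 0.9, 0, 0, 0]]
  ]
}}

```text
t: 9.35
tcp_pos: [0.6214, 0.2127, 0.0721]
tool_rot: [0.095, 0.995, 0.001, 0.004]
force: [5.2, 0.3, 5.0]
finger_gap: 0.235
gripper_force: 108.5
```

```bash
python3 - <<'E'
from h import *
B=np.array([.458,.2336]);u=np.array([-.982,.189]);s=manip.sense();print("bay x of tcp",(s["tcp_pos"][:2]-B)@u)
go([.688,.199,.0713],169.1)
import cv2
cv2.imwrite("pics/side4.png",cv2.cvtColor(manip.snapshot("side"),cv2.COLOR_RGB2BGR))
a=cv2.imread("pics/side4.png")[110:200,260:390]
cv2.imwrite("pics/c4.png",cv2.resize(a,None,fx=6,fy=6,interpolation=cv2.INTER_CUBIC))
E
```

```text
bay x of tcp -0.16438315836883205
tcp [0.6214 0.2127 0.0721] yaw 169.13 t 9.35 shift [-2.267 -0.03   0.046] turn 0.003 F [5.2 0.3 5. ] gap 0.235 tilt [0.0085 0.0007]
```

View pics/c4.png

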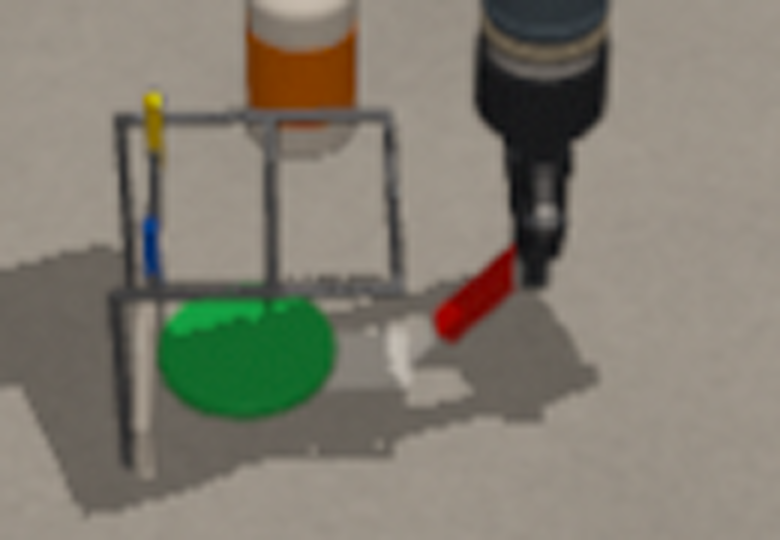

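The cake sits against the stop (left rim at (160,350)), with the blade about half under it. The gripper is still well clear of the front rod (x≈395).

Request:
{"api": "drive_tool", "payload": {
  "motion": [
    [[0, 0.2, 0, 0, 0], [0, 0.4, 0, 0, 0], [0, 0.55, 0, 0, 0], [0, 0.7, 0, 0, 0], [0, 0.8, 0, 0, 0], [0, 0.9, 0, 0, 0], [0, 0.97, 0, 0, 0], [0, 0.97, 0, 0, 0]]
  ]
}}

```text
t: 10.2
tcp_pos: [0.5936, 0.2183, 0.0723]
tool_rot: [0.095, 0.995, 0.001, 0.005]
force: [4.7, -1.4, 6.2]
finger_gap: 0.239
gripper_force: 108.5
```

```bash
python3 - <<'E'
from h import *
B=np.array([.458,.2336]);u=np.array([-.982,.189]);s=manip.sense();print("bay x of tcp",(s["tcp_pos"][:2]-B)@u)
go([.688,.199,.0713],169.1)
import cv2
cv2.imwrite("pics/side5.png",cv2.cvtColor(manip.snapshot("side"),cv2.COLOR_RGB2BGR))
a=cv2.imread("pics/side5.png")[110:200,260:390]
cv2.imwrite("pics/c5.png",cv2.resize(a,None,fx=6,fy=6,interpolation=cv2.INTER_CUBIC))
E
```

```text
bay x of tcp -0.13604047190223587
tcp [0.5936 0.2183 0.0723] yaw 169.12 t 10.2 shift [-3.211 -0.039  0.065] turn 0.003 F [ 4.7 -1.4  6.2] gap 0.239 tilt [0.01   0.0011]
```

View pics/c5.png

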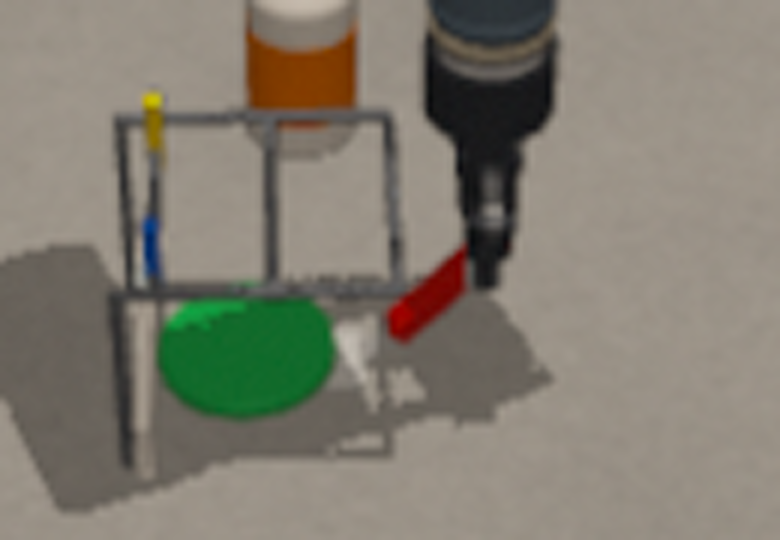

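Request:
{"api": "drive_tool", "payload": {
  "motion": [
    [[0, 0.1, 0, 0, 0], [0, 0.18, 0, 0, 0], [0, 0.2, 0, 0, 0], [0, 0.2, 0, -0.05, 0], [0, 0.18, 0, -0.15, 0], [0, 0.15, 0, -0.25, 0], [0, 0.13, 0, -0.35, 0], [0, 0.1, 0, -0.45, 0], [0, 0.07, 0, -0.55, 0], [0, 0.04, 0, -0.65, 0]]
  ]
}}

```text
t: 11.25
tcp_pos: [0.5876, 0.2183, 0.0894]
tool_rot: [0.095, 0.996, -0.0, -0.001]
force: [-0.3, 0.2, -3.1]
finger_gap: 0.237
gripper_force: 107.5
```

Request:
{"api": "drive_tool", "payload": {
  "motion": [
    [[0, 0, 0, -0.08, 0], [0, -0.02, 0, -0.15, 0], [0, -0.04, 0, -0.2, 0], [0, -0.05, 0, -0.2, 0], [0, -0.05, 0, -0.2, 0]]
  ]
}}

```text
t: 11.75
tcp_pos: [0.5895, 0.2179, 0.0954]
tool_rot: [0.095, 0.995, -0.0, -0.0]
force: [0.2, 0.7, -2.3]
finger_gap: 0.238
gripper_force: 107.5
```

```bash
python3 - <<'E'
from h import *
B=np.array([.458,.2336]);u=np.array([-.982,.189]);s=manip.sense();print("bay x of tcp",(s["tcp_pos"][:2]-B)@u)
go([.688,.199,.0713],169.1)
import cv2
cv2.imwrite("pics/side6.png",cv2.cvtColor(manip.snapshot("side"),cv2.COLOR_RGB2BGR))
a=cv2.imread("pics/side6.png")[110:200,260:390]
cv2.imwrite("pics/c6.png",cv2.resize(a,None,fx=6,fy=6,interpolation=cv2.INTER_CUBIC))
E
```

```text
bay x of tcp -0.13212402100537024
tcp [0.5895 0.2179 0.0954] yaw 169.11 t 11.75 shift [-3.342 -0.     0.804] turn 0.002 F [ 0.2  0.7 -2.3] gap 0.238 tilt [-0. -0.]
```

View pics/c6.png

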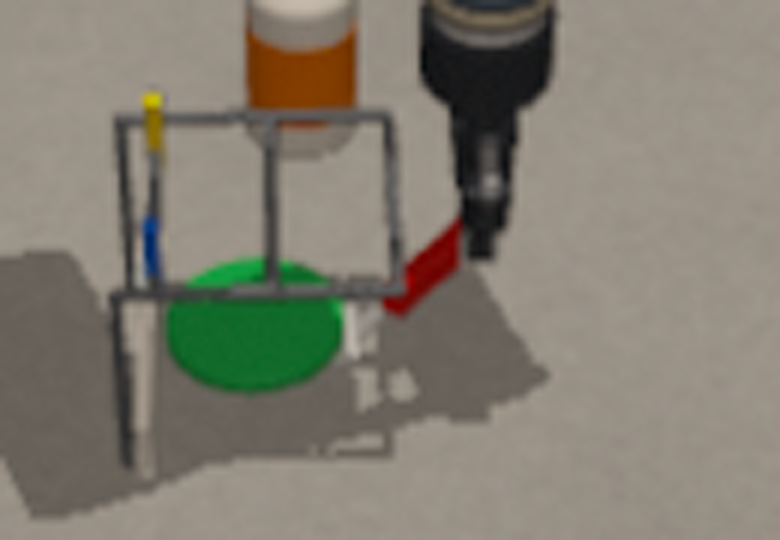

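The cake is off the counter, flat on the blade (ellipse centre (255,325)), and clear of the shelf. That was my tenth picture, so from here I check by numbers. Now withdraw slowly.

Request:
{"api": "drive_tool", "payload": {
  "motion": [
    [[0, -0.05, 0, 0, 0], [0, -0.15, 0, 0, 0], [0, -0.35, 0, 0, 0], [0, -0.65, 0, 0, 0], [0, -1.05, 0, 0, 0], [0, -1.5, 0, 0, 0], [0, -1.95, 0, 0, 0], [0, -2.4, 0, 0, 0], [0, -2.85, 0, 0, 0], [0, -3.3, 0, 0, 0]]
  ]
}}

```text
t: 12.8
tcp_pos: [0.6883, 0.1988, 0.0953]
tool_rot: [0.095, 0.995, 0.0, 0.0]
force: [-0.0, 0.1, -3.0]
finger_gap: 0.237
gripper_force: 107.6
```

Request:
{"api": "drive_tool", "payload": {
  "motion": [
    [[0, -0.45, 0, 0, 0], [0, -0.9, 0, 0, 0], [0, -1.35, 0, 0, 0], [0, -1.8, 0, 0, 0], [0, -2.2, 0, 0, 0], [0, -2.5, 0, 0, 0], [0, -2.7, 0, 0, 0], [0, -2.8, 0, 0, 0], [0, -2.85, 0, 0, 0], [0, -2.85, 0, 0, 0]]
  ]
}}

```text
t: 13.8
tcp_pos: [0.7705, 0.1833, 0.0953]
tool_rot: [0.095, 0.995, -0.0, -0.0]
force: [-0.3, 0.3, -2.4]
finger_gap: 0.246
gripper_force: 107.6
```

```bash
cat > cake.py <<'E'
from h import *
import cv2
c={}
for n in("top","side"):
    im=cv2.cvtColor(manip.snapshot(n),cv2.COLOR_RGB2HSV)
    k=cv2.inRange(im,(50,120,60),(75,255,255))
    N,l,st,ce=cv2.connectedComponentsWithStats(k)
    if N>1:
        j=1+np.argmax(st[1:,4]);print(n,st[j],ce[j].round(1));c[n]=ce[j]
def tri(ns=("top","side")):
    return least_squares(lambda v:np.concatenate([(proj(n,v)-c[n]).ravel() for n in ns]),[.5,.1,.03]).x
s=manip.sense();r=R.from_quat(s["tool_rot"]);x=r.apply([1,0,0]);o=s["tcp_pos"]+.1148*x-[0,0,.0715]
z=o[2]+.003+.010
sd=least_squares(lambda v:(proj("side",[*v,z])-c["side"]).ravel(),[.5,.1]).x
print("lifter o",o.round(4),"cake from side",sd.round(4),"rel along/lat",((sd-o[:2])@x[:2]).round(4),((sd-o[:2])@[-x[1],x[0]]).round(4))
if len(c)==2: print("tri",tri().round(4))
E
python3 cake.py; python3 -c "
from h import *
go([.7,.05,.15],171.9)"
```

```text
top [272 155   1   6   6] [272.  157.5]
side [339 152  29  22 511] [352.8 162.6]
lifter o [0.6575 0.205  0.024 ] cake from side [0.6382 0.204 ] rel along/lat 0.0187 0.0046
tri [0.629  0.1549 0.087 ]
tcp [0.7702 0.1834 0.0954] yaw 169.14 t 13.9 shift [ 1.462 -4.808 -1.819] turn -0.345 F [ 0.4 -0.8 -3.1] gap 0.237 tilt [-0.0007  0.    ]
```

```bash
python3 - <<'E'
from h import *
np.set_printoptions(precision=2,suppress=True)
def blade(tcp,yaw,px):
    a=np.radians(yaw);x=np.array([np.cos(a),np.sin(a),0]);y=np.array([-x[1],x[0],0]);o=np.array(tcp)+.1148*x-[0,0,.0715]
    P=[o+i*x+j*y+[0,0,.0028] for i,j in((.0425,-.024),(-.0425,-.024),(-.0425,.024),(.0425,.024))]
    d=px-proj("side",P);print("side obs-pred",d.mean(0),d.std(0))
blade([.5323,-.2154,.0745],185.05,(np.array([(60,346),(165,313),(190,360),(82,398)])+.5)/4-.5+[290,190])
blade([.7169,.1887,.0999],169.09,(np.array([(209,237),(278,232),(276,260),(210,262)])+.5)/2.9-.5+[260,80])
h,w=.08,.065
m=np.array([[-h,-w,.01],[-h,w,.01],[h,w,.01],[h,-w,.01],[-.07,-.036,.05],[-.07,.036,.05],[.07,.036,.05],[.07,-.036,.05]])
ot={0:(389,100),1:(540,124),2:(507,310),3:(357,286),4:(417,110),5:(505,123),6:(476,293),7:(389,280)}
os={3:(66,275),0:(206,266),1:(215,354),2:(69,364)}
np.set_printoptions(precision=4,suppress=True)
for off in((0,0),(0,.8),(0,1.2),(0,1.6)):
  a=fit(m,{"side":(list(os),S(list(os.values()))-off)},[.44,0,0,3.],False);print("side only",off,a[0],a[1])
a=fit(m,{"top":(list(ot),T(list(ot.values())))},[.44,0,0,3.],False);print("top",a[0],a[1])
# initial cake check
for n,p,z in(("side",[303.2,168.8],.010),("top",[245.6,210.9],.015)):
  print(n,least_squares(lambda v:(proj(n,[*v,z])-p).ravel(),[.5,.1]).x)
E
```

```text
side obs-pred [0.34 0.34] [0.47 0.82]
side obs-pred [0.38 1.1 ] [0.66 0.44]
side only (0, 0) [ 0.4388  0.0013 -0.0236  2.9899] 0.3898891089534642
side only (0, 0.8) [ 0.4395  0.0047 -0.0002  2.9899] 0.36467758756528657
side only (0, 1.2) [0.4399 0.0063 0.     2.9899] 0.35292089360605855
side only (0, 1.6) [ 0.4403  0.008  -0.0113  2.99  ] 0.3418073146175842
top [0.4394 0.0046 0.0443 3.0053] 0.2983150156790067
side [0.4619 0.2389]
top [0.4652 0.2432]
```

```bash
python3 - <<'E'
from h import *
go([.72,-.0353,.155],171.9)
E
```

```text
tcp [0.7702 0.1834 0.0954] yaw 169.14 t 13.9 shift [ 0.271 -7.475 -1.986] turn -0.345 F [ 0.4 -0.8 -3.1] gap 0.237 tilt [-0.0007  0.    ]
```

Request:
{"api": "drive_tool", "payload": {
  "motion": [
    [[0, 0, -0.1, -0.05, 0], [0, 0, -0.3, -0.15, 0], [0, 0, -0.6, -0.3, -0.02], [0, 0, -1.0, -0.5, -0.05], [0, 0.02, -1.45, -0.7, -0.08], [0, 0.05, -1.95, -0.9, -0.1], [0, 0.08, -2.45, -1.1, -0.13], [0, 0.1, -2.95, -1.3, -0.16], [0, 0.12, -3.45, -1.5, -0.18], [0, 0.15, -3.95, -1.65, -0.2]]
  ]
}}

```text
t: 14.9
tcp_pos: [0.7438, 0.0662, 0.1458]
tool_rot: [0.081, 0.997, 0.0, 0.0]
force: [0.2, 1.0, -2.8]
finger_gap: 0.243
gripper_force: 107.5
```

Request:
{"api": "drive_tool", "payload": {
  "motion": [
    [[0, 0.02, -0.5, -0.1, -0.02], [0, 0.04, -1, -0.2, -0.04], [0, 0.06, -1.5, -0.27, -0.06], [0, 0.08, -2, -0.3, -0.08], [0, 0.1, -2.4, -0.33, -0.1], [0, 0.12, -2.8, -0.33, -0.12], [0, 0.12, -3.1, -0.33, -0.14], [0, 0.12, -3.35, -0.33, -0.14], [0, 0.12, -3.48, -0.33, -0.14], [0, 0.12, -3.52, -0.33, -0.14]]
  ]
}}

```text
t: 15.9
tcp_pos: [0.7233, -0.0363, 0.1547]
tool_rot: [0.071, 0.997, 0.0, -0.0]
force: [0.6, 0.3, -3.3]
finger_gap: 0.234
gripper_force: 107.6
```

```bash
python3 cake.py; python3 -c "
from h import *
go([.5705,-.0142,.15],171.9)"
```

```text
top [338 169   3  12  22] [339.1 174.8]
side [342 187  33  26 689] [358.3 199.4]
lifter o [ 0.6097 -0.0195  0.0833] cake from side [ 0.5902 -0.0214] rel along/lat 0.0191 0.0047
tri [ 0.5756 -0.0622  0.1449]
tcp [ 0.7234 -0.0358  0.1548] yaw 171.84 t 16.0 shift [ 5.146 -0.011  0.159] turn -0.007 F [-0.6 -1.1 -2.9] gap 0.241 tilt [0.     0.0003]
```

Request:
{"api": "drive_tool", "payload": {
  "motion": [
    [[0, 0.1, 0, 0, 0], [0, 0.3, 0, 0, 0], [0, 0.6, 0, 0, 0], [0, 1.0, 0, 0, 0], [0, 1.45, 0, 0, 0], [0, 1.9, 0, 0, 0], [0, 2.35, 0, 0, 0], [0, 2.8, 0, 0, 0], [0, 3.25, 0, 0, 0], [0, 3.65, 0, 0, 0]]
  ]
}}

```text
t: 17.0
tcp_pos: [0.6134, -0.0199, 0.1551]
tool_rot: [0.071, 0.997, 0.0, -0.0]
force: [0.4, -0.3, -3.1]
finger_gap: 0.237
gripper_force: 107.6
```

Request:
{"api": "drive_tool", "payload": {
  "motion": [
    [[0, 0.35, 0, 0, 0], [0, 0.65, 0, 0, 0], [0, 0.95, 0, 0, 0], [0, 1.2, 0, 0.05, 0], [0, 1.37, 0, 0.1, 0], [0, 1.46, 0, 0.15, 0], [0, 1.5, 0, 0.15, 0], [0, 1.5, 0, 0.15, 0]]
  ]
}}

```text
t: 17.8
tcp_pos: [0.5706, -0.0141, 0.1502]
tool_rot: [0.071, 0.997, -0.0, 0.0]
force: [-0.8, 0.3, -3.6]
finger_gap: 0.237
gripper_force: 107.6
```

```bash
python3 cake.py; python3 -c "
from h import *
go([.5705,-.0142,.1285],171.9)"
```

```text
top [330 218   3   9  16] [331.1 222. ]
side [295 191  33  26 681] [310.8 203.3]
lifter o [0.4573 0.0021 0.0788] cake from side [4.382e-01 1.000e-04] rel along/lat 0.0185 0.0047
tri [ 0.4292 -0.0413  0.1403]
tcp [ 0.5709 -0.0142  0.1504] yaw 171.83 t 17.9 shift [ 0.013 -0.002  0.728] turn -0.008 F [ 0.1  0.2 -3.1] gap 0.235 tilt [ 0.0007 -0.0002]
```

Request:
{"api": "drive_tool", "payload": {
  "motion": [
    [[0, 0.01, 0, 0.15, 0], [0, 0.01, 0, 0.4, 0], [0, 0.01, 0, 0.6, 0], [0, 0.01, 0, 0.75, 0], [0, 0.01, 0, 0.87, 0], [0, 0.01, 0, 0.92, 0], [0, 0.01, 0, 0.96, 0], [0, 0.01, 0, 1.0, 0], [0, 0.01, 0, 1.03, 0], [0, 0.01, 0, 1.06, 0]]
  ]
}}

```text
t: 18.9
tcp_pos: [0.5703, -0.014, 0.1187]
tool_rot: [0.071, 0.997, -0.0, 0.0]
force: [0.1, -0.3, -1.2]
finger_gap: 0.236
gripper_force: 107.6
```

Request:
{"api": "drive_tool", "payload": {
  "motion": [
    [[0, 0, 0, 0.03, 0], [0, 0, 0, 0.06, 0], [0, 0, 0, 0.09, 0], [0, 0, 0, 0.12, 0], [0, 0, 0, 0.15, 0], [0, 0, 0, 0.18, 0]]
  ]
}}

```text
t: 19.5
tcp_pos: [0.5701, -0.014, 0.1131]
tool_rot: [0.071, 0.997, -0.0, 0.0]
force: [0.2, -0.6, -2.2]
finger_gap: 0.238
gripper_force: 107.5
```

```bash
python3 cake.py; python3 -c "
from h import *
go([.5705,-.0142,.1],171.9)"
```

```text
top [331 219   1   3   3] [331. 220.]
side [295 197  33  26 669] [310.6 209.4]
lifter o [0.4564 0.0023 0.0415] cake from side [0.4389 0.0063] rel along/lat 0.0179 -0.0014
tri [ 0.4329 -0.041   0.1109]
tcp [ 0.57  -0.014  0.113] yaw 171.84 t 19.6 shift [-0.017 -0.005  0.432] turn -0.008 F [ 0.4  0.  -1.6] gap 0.241 tilt [-0.0003  0.0001]
```

Request:
{"api": "drive_tool", "payload": {
  "motion": [
    [[0, 0, 0, 0.1, 0], [0, 0, 0, 0.2, 0], [0, 0, 0, 0.3, 0], [0, 0, 0, 0.38, 0], [0, 0, 0, 0.43, 0], [0, 0, 0, 0.43, 0], [0, 0, 0, 0.43, 0], [0, 0, 0, 0.43, 0]]
  ]
}}

```text
t: 20.4
tcp_pos: [0.5702, -0.014, 0.1003]
tool_rot: [0.071, 0.997, -0.0, 0.0]
force: [0.1, -0.5, -2.1]
finger_gap: 0.237
gripper_force: 107.6
```

Request:
{"api": "drive_tool", "payload": {
  "motion": [
    [[0, -0.1, 0, 0, 0], [0, -0.3, 0, 0, 0], [0, -0.6, 0, 0, 0], [0, -1.0, 0, 0, 0], [0, -1.5, 0, 0, 0], [0, -2, 0, 0, 0], [0, -2.5, 0, 0, 0], [0, -3, 0, 0, 0], [0, -3.5, 0, 0, 0], [0, -4, 0, 0, 0]]
  ]
}}

```text
t: 21.4
tcp_pos: [0.6902, -0.0313, 0.1001]
tool_rot: [0.071, 0.997, -0.0, 0.0]
force: [-0.6, -0.9, -1.2]
finger_gap: 0.239
gripper_force: 107.6
```

Request:
{"api": "drive_tool", "payload": {
  "motion": [
    [[0, -0.5, 0, 0, 0], [0, -0.9, 0, 0, 0], [0, -1.2, 0, 0, 0], [0, -1.4, 0, 0, 0], [0, -1.5, 0, -0.3, 0], [0, -1.5, 0, -0.8, 0], [0, -1.5, 0, -1.5, 0], [0, -1.5, 0, -2.1, 0]]
  ]
}}

```text
t: 22.2
tcp_pos: [0.7335, -0.0374, 0.1657]
tool_rot: [0.071, 0.997, -0.0, 0.001]
force: [0.3, -0.3, -1.1]
finger_gap: 0.238
gripper_force: 107.6
```

```bash
python3 cake.py; python3 - <<'E'
from h import *
import cv2
c={}
yl=np.radians(182.5);p=np.array([.4255,-.222])-.1148*np.array([np.cos(yl),np.sin(yl)]);print(p)
go([*p,.15],182.5)
E
```

```text
side [295 197  33  26 679] [310.7 209.3]
lifter o [ 0.622  -0.0215  0.096 ] cake from side [ 0.4295 -0.0389] rel along/lat 0.1882 0.0446
[ 0.54019074 -0.21699249]
tcp [ 0.7357 -0.0377  0.1685] yaw 171.85 t 22.3 shift [ 5.608 -6.839  0.573] turn -1.332 F [-0.3 -0.4 -2.4] gap 0.237 tilt [ 0.0083 -0.0017]
```

Request:
{"api": "drive_tool", "payload": {
  "motion": [
    [[0, 0, -0.3, 0, 0], [0, 0.1, -1, 0, -0.1], [0, 0.4, -2, 0, -0.3], [0, 0.9, -3, 0, -0.5], [0, 1.7, -4, 0, -0.8], [0, 2.6, -5, 0, -1], [0, 3.6, -5.8, 0, -1.2], [0, 4.5, -6.4, 0.2, -1.33], [0, 5.2, -6.7, 0.4, -1.33], [0, 5.6, -6.84, 0.6, -1.33]]
  ]
}}

```text
t: 23.3
tcp_pos: [0.5345, -0.2173, 0.1441]
tool_rot: [-0.021, 1.0, 0.001, -0.002]
force: [-0.4, 1.0, -1.8]
finger_gap: 0.242
gripper_force: 107.6
```

```bash
python3 - <<'E'
from h import *
import cv2
manip.snapshot("side");manip.snapshot("side")
go([.5402,-.217,.0745],182.5)
E
```

```text
tcp [ 0.5343 -0.2164  0.1435] yaw 182.34 t 23.4 shift [-0.208 -0.035  2.3  ] turn -0.02 F [-0.1  0.7 -2. ] gap 0.237 tilt [-0.0057  0.0033]
```

Request:
{"api": "drive_tool", "payload": {
  "motion": [
    [[0, -0.1, 0, 0.3, 0], [0, -0.15, 0, 0.7, 0], [0, -0.15, 0, 1.2, 0], [0, -0.15, 0, 1.6, 0], [0, -0.15, 0, 1.9, 0], [0, -0.15, 0, 2.1, 0], [0, -0.15, 0, 2.2, 0], [0, -0.15, 0, 2.25, 0], [0, -0.15, 0, 2.25, 0]]
  ]
}}

```text
t: 24.3
tcp_pos: [0.5427, -0.2166, 0.0779]
tool_rot: [-0.022, 1.0, -0.0, 0.0]
force: [0.3, 0.4, -2.2]
finger_gap: 0.232
gripper_force: 107.8
```

Request:
{"api": "drive_tool", "payload": {
  "motion": [
    [[0, 0, 0, 0.03, 0], [0, 0, 0, 0.03, 0], [0, 0, 0, 0.03, 0]]
  ]
}}

```text
t: 24.6
tcp_pos: [0.5426, -0.2166, 0.0772]
tool_rot: [-0.022, 1.0, -0.0, 0.0]
force: [-0.6, -0.1, -2.2]
finger_gap: 0.239
gripper_force: 107.8
```

Request:
{"api": "drive_tool", "payload": {
  "motion": [
    [[0, 0, 0, 0.05, 0], [0, 0, 0, 0.05, 0], [0, 0, 0, 0.05, 0]]
  ]
}}

```text
t: 24.9
tcp_pos: [0.5424, -0.2164, 0.0753]
tool_rot: [-0.022, 1.0, 0.0, -0.0]
force: [-0.6, 0.9, -1.9]
finger_gap: 0.237
gripper_force: 107.8
```

Request:
{"api": "drive_tool", "payload": {
  "motion": [
    [[0, 0, 0, 0.04, 0], [0, 0, 0, 0.04, 0], [0, 0, 0, 0.04, 0]]
  ]
}}

```text
t: 25.2
tcp_pos: [0.5429, -0.2166, 0.0746]
tool_rot: [-0.022, 1.0, -0.0, 0.0]
force: [0.4, 0.9, 4.1]
finger_gap: 0.241
gripper_force: 108.4
```

Request:
{"api": "drive_tool", "payload": {
  "motion": [
    [[0, 0, 0, 0.02, 0], [0, 0, 0, 0.02, 0], [0, 0, 0, 0.02, 0]]
  ]
}}

```text
t: 25.5
tcp_pos: [0.5431, -0.2166, 0.0744]
tool_rot: [-0.022, 1.0, -0.0, 0.001]
force: [0.6, 1.8, 6.1]
finger_gap: 0.239
gripper_force: 108.7
```

Blade is on the mat. Open, first gently, then wide, then rise.

Request:
{"api": "drive_tool", "payload": {
  "motion": [
    [[0, 0, 0, -0.02, 0], [0, 0, 0, -0.03, 0], [0, 0, 0, -0.03, 0]]
  ],
  "squeeze": 20
}}

```text
t: 25.8
tcp_pos: [0.5429, -0.2166, 0.0747]
tool_rot: [-0.022, 1.0, -0.0, 0.0]
force: [1.1, 0.9, 5.1]
finger_gap: 0.235
gripper_force: 108.5
```

Request:
{"api": "drive_tool", "payload": {
  "motion": [
    [[30, 0, 0, 0, 0], [40, 0, 0, 0, 0], [60, 0, 0, 0, 0], [80, 0, 0, 0, 0], [80, 0, 0, 0, 0], [80, 0, 0, 0, 0], [80, 0, 0, 0, 0], [80, 0, 0, 0, 0]]
  ]
}}

```text
t: 26.6
tcp_pos: [0.5425, -0.2165, 0.0744]
tool_rot: [-0.022, 1.0, -0.0, 0.0]
force: [-0.2, -0.4, 0.5]
finger_gap: 0.937
gripper_force: 0.0
```

Request:
{"api": "drive_tool", "payload": {
  "motion": [
    [[80, 0, 0, -0.2, 0], [80, 0, 0, -0.7, 0], [80, 0, 0, -1.3, 0], [80, 0, 0, -2.2, 0], [80, 0, 0, -3.2, 0], [80, -0.5, 0, -4.2, 0], [80, -1.2, 0, -5, 0], [80, -2, 0, -5.3, 0], [80, -2, 0, -5.3, 0]]
  ]
}}

```text
t: 27.5
tcp_pos: [0.6061, -0.2146, 0.2364]
tool_rot: [-0.022, 1.0, -0.002, 0.004]
force: [-0.8, 0.4, -0.1]
finger_gap: 0.936
gripper_force: 0.0
```

```bash
python3 - <<'E'
from h import *
import cv2
im=manip.snapshot("side");cv2.imwrite("pics/side9.png",cv2.cvtColor(im,cv2.COLOR_RGB2BGR))
hsv=cv2.cvtColor(im,cv2.COLOR_RGB2HSV)
def blob(k,roi=(190,310,280,410)):
    m=np.zeros_like(k);a,b,c,d=roi;m[a:b,c:d]=k[a:b,c:d];N,l,st,ce=cv2.connectedComponentsWithStats(m);j=1+np.argmax(st[1:,4]);return st[j],ce[j].round(1),l==j
g=blob(cv2.inRange(hsv,(50,120,60),(75,255,255)));print("cake",g[0],g[1])
r_=blob(cv2.inRange(hsv,(0,150,60),(8,255,255)) );print("grip",r_[0],r_[1])
b=blob(cv2.inRange(hsv,(0,0,150),(180,60,255)),(255,300,290,350));print("blade",b[0],b[1])
r0=cv2.cvtColor(cv2.imread("pics/side0.png"),cv2.COLOR_BGR2HSV)
q=blob(cv2.inRange(r0,(0,150,60),(8,255,255)));w=blob(cv2.inRange(r0,(0,0,150),(180,60,255)),(255,300,290,350));print("orig",q[:2],w[:2])
# predicted blade/grip from release, and the original
for o,yaw in(((.5431-.1148,-.2166-.005),182.5),((.4188,-.229),185.2)):
    x=np.array([np.cos(np.radians(yaw)),np.sin(np.radians(yaw))]);print(proj("side",[[*o,.006],[*(np.array(o)-x*.0939),.067]]).round(1).tolist())
s=manip.sense();print(s["t"],s["tcp_pos"],s["force"],s["finger_gap"])
E
```

```text
cake [295 197  33  26 678] [310.7 209.2]
grip [341 246  26  25 231] [353.8 257.8]
blade [290 255  60  45 842] [310.2 280.5]
orig (array([338, 247,  26,  25, 237], dtype=int32), array([350.5, 259.1])) (array([290, 255,  60,  45, 908], dtype=int32), array([313.1, 277. ]))
[[323.4, 276.0], [353.9, 257.7]]
[[320.9, 278.6], [351.0, 259.1]]
27.55 [ 0.60350077 -0.2139214   0.23461141] [-0.1704001   0.37490432  0.4013302 ] 0.9377466194261271
```

The lifter grip is at its predicted pixel, so it stands within about 5 mm of the mat's centre. The cake has not moved on the rack. Handing in.

```bash
python3 -c "
from station import manip
print(manip.sign_off())"
```

```text
the job is handed in; nothing more can be done
None
```

I handed the job in at about 27.6 s: the cake rests on the drip rack's rails, a few millimetres from centre by my measurements. The lifter stands released within about 5 mm of the middle of its mat. The hand-in returned no verdict, so I don't know the judged result.

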